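# Comb the stirring rods into rows in the instrument tray

## Task

Lay the stray stirring rod from the bench in the tray bay that holds only two rods. Then take the rake from its stand and comb the three rods of each bay up against that bay's outer end wall (the one away from the middle rib), so that they lie flat, side by side and parallel to that wall, and put the rake back in its stand, fully seated. Move the rods that were already in the tray only with the rake, not with the fingers, and leave the two small crucibles, the jar and the weighing boat where they are.

Things in the scene. Friction and masses are not known exactly. Their poses are not given: they have to be found in the camera images.
- tray: white instrument tray fixed to the bench; origin: centre of its underside. Outside 408 mm along its y, 166 mm along its x; walls 6 mm thick, tops 16 mm above the bench; floor 4 mm thick. A rib 6 mm thick, top 10 mm above the bench, runs along x at y = 0 and parts two bays, each 195 mm (y) by 154 mm (x) inside. The rods lie in one layer, within 0.5 rad of the tray's x.
- two_bay_wall (a point): middle of the foot of the outer end wall's inner face in the +y bay (tray y = +198 mm), at floor level. This bay holds two rods; a lane at least 25 mm wide is clear next to the rib and one of at least 70 mm next to this wall. Axes as the tray's.
- three_bay_wall (a point): middle of the foot of the outer end wall's inner face in the -y bay (tray y = -198 mm), at floor level. This bay holds three rods; a lane at least 25 mm wide is clear next to the rib. Axes as the tray's.
- rod_stray_mid (a point): a hexagonal dark steel stirring rod, 100 mm long, 8 mm across its flats (9.2 mm across corners), 40 g; this point is its centre, its x axis runs along the rod. It lies on the bench to the left of the tray.
- rod_a_mid (a point): a hexagonal dark steel stirring rod, 100 mm long, 8 mm across its flats (9.2 mm across corners), 40 g; this point is its centre, its x axis runs along the rod. In the tray's +y bay, the one nearer the rib.
- rod_b_mid (a point): a hexagonal dark steel stirring rod, 100 mm long, 8 mm across its flats (9.2 mm across corners), 40 g; this point is its centre, its x axis runs along the rod. In the tray's +y bay, the one farther from the rib.
- rod_c_mid (a point): a hexagonal dark steel stirring rod, 100 mm long, 8 mm across its flats (9.2 mm across corners), 40 g; this point is its centre, its x axis runs along the rod. In the tray's -y bay, nearest the rib.
- rod_d_mid (a point): a hexagonal dark steel stirring rod, 100 mm long, 8 mm across its flats (9.2 mm across corners), 40 g; this point is its centre, its x axis runs along the rod. In the tray's -y bay, the middle one.
- rod_e_mid (a point): a hexagonal dark steel stirring rod, 100 mm long, 8 mm across its flats (9.2 mm across corners), 40 g; this point is its centre, its x axis runs along the rod. In the tray's -y bay, farthest from the rib.
- rake_handle (a point): centre of the rake's upright black handle, a block 40 mm (along the rake's x) by 22 mm (its y, the width to grip) by 50 mm tall; the rake weighs about 160 g. Below this point: handle's underside 25 mm, bar's underside 39 mm, tine tips 73 mm.
- rake_bar (a point): centre of the underside of the rake's aluminium bar, 168 x 14 x 14 mm along x, the handle upright on its middle. Six round steel tines, 6 mm thick, point down from it in one line along x, 22 mm apart (outermost at +-55 mm), their tips 34 mm below this point.
- rake: the same rake; origin: midway along the line of tine tips, z up, x along the bar.
- stand_seat (a point): the rake's stand, fixed to the bench right of the tray: a dark base 180 x 70 mm with two forked aluminium posts, 72 mm either side along its x. The bar lies along the stand's x in their slots (24 mm wide in y, 12 mm deep, open at the top). This point: midway between the posts, level with the slots' flat bottoms, 46 mm above the bench, where the bar's underside rests.
- crucible_a: white porcelain crucible, 52 mm across, 36 mm high, beyond the stand; to be left alone. Origin: centre of underside.
- crucible_b: another such crucible, on the left beyond the stray rod; to be left alone.
- jar: amber glass jar, 56 mm across, 70 mm high, at the far right of the stand; to be left alone.
- weigh_boat: square white weighing boat 80 x 80 x 20 mm, to the left of the stray rod; to be left alone.

How it is judged:
On the way, in this order (a step that is already met when the one before it is completed fails the run):
1. the stray rod lies in the +y bay (the one with two rods), let go (x of rod_stray_mid in the frame of tray between -0.077 and 0.077 m and y of rod_stray_mid in the frame of tray between 0.003 and 0.198 m and z of rod_stray_mid in the frame of tray between 0.002 and 0.022 m and contact force between the fingers and rod_stray below 0.05 N), for 0.2 s.
2. the rake is held, lifted out of its stand (contact force between the fingers and rake above 0.5 N and distance of rake_bar from where it was at the start of the episode above 0.03 m), for 0.1 s.
3. with the rake in hand, the rods of one bay (either) are combed into a row against its outer end wall (contact force between the fingers and rake above 0.5 N and ((x of rod_a_mid in the frame of tray between -0.077 and 0.077 m and y of rod_a_mid in the frame of tray between 0.162 and 0.198 m and z of rod_a_mid in the frame of tray between 0.002 and 0.012 m and angle between the x axis of each of rod_a_mid, rod_b_mid, rod_stray_mid and the x axis of tray, either way round below 0.12 rad and x of rod_b_mid in the frame of tray between -0.077 and 0.077 m and y of rod_b_mid in the frame of tray between 0.162 and 0.198 m and z of rod_b_mid in the frame of tray between 0.002 and 0.012 m and x of rod_stray_mid in the frame of tray between -0.077 and 0.077 m and y of rod_stray_mid in the frame of tray between 0.162 and 0.198 m and z of rod_stray_mid in the frame of tray between 0.002 and 0.012 m) or (x of rod_c_mid in the frame of tray between -0.077 and 0.077 m and y of rod_c_mid in the frame of tray between -0.198 and -0.162 m and z of rod_c_mid in the frame of tray between 0.002 and 0.012 m and angle between the x axis of each of rod_c_mid, rod_d_mid, rod_e_mid and the x axis of tray, either way round below 0.12 rad and x of rod_d_mid in the frame of tray between -0.077 and 0.077 m and y of rod_d_mid in the frame of tray between -0.198 and -0.162 m and z of rod_d_mid in the frame of tray between 0.002 and 0.012 m and x of rod_e_mid in the frame of tray between -0.077 and 0.077 m and y of rod_e_mid in the frame of tray between -0.198 and -0.162 m and z of rod_e_mid in the frame of tray between 0.002 and 0.012 m))), for 0.1 s.
4. with the rake in hand, the rods of both bays are so combed (contact force between the fingers and rake above 0.5 N and x of rod_a_mid in the frame of tray between -0.077 and 0.077 m and y of rod_a_mid in the frame of tray between 0.162 and 0.198 m and z of rod_a_mid in the frame of tray between 0.002 and 0.012 m and angle between the x axis of each of rod_a_mid, rod_b_mid, rod_stray_mid, rod_c_mid, rod_d_mid, rod_e_mid and the x axis of tray, either way round below 0.12 rad and x of rod_b_mid in the frame of tray between -0.077 and 0.077 m and y of rod_b_mid in the frame of tray between 0.162 and 0.198 m and z of rod_b_mid in the frame of tray between 0.002 and 0.012 m and x of rod_stray_mid in the frame of tray between -0.077 and 0.077 m and y of rod_stray_mid in the frame of tray between 0.162 and 0.198 m and z of rod_stray_mid in the frame of tray between 0.002 and 0.012 m and x of rod_c_mid in the frame of tray between -0.077 and 0.077 m and y of rod_c_mid in the frame of tray between -0.198 and -0.162 m and z of rod_c_mid in the frame of tray between 0.002 and 0.012 m and x of rod_d_mid in the frame of tray between -0.077 and 0.077 m and y of rod_d_mid in the frame of tray between -0.198 and -0.162 m and z of rod_d_mid in the frame of tray between 0.002 and 0.012 m and x of rod_e_mid in the frame of tray between -0.077 and 0.077 m and y of rod_e_mid in the frame of tray between -0.198 and -0.162 m and z of rod_e_mid in the frame of tray between 0.002 and 0.012 m), for 0.1 s.
At the end, for the whole second after the job is handed in: All three rods of each bay lie on the tray floor (not on one another), within 0.12 rad of parallel to the end wall, each centre within 36 mm of the outer end wall's inner face; the rake rests in its stand upright, its bar in both slots (within 15 mm along, 8 mm across, 4 mm in height), at rest (x of rod_a_mid in the frame of tray between -0.077 and 0.077 m and y of rod_a_mid in the frame of tray between 0.162 and 0.198 m and z of rod_a_mid in the frame of tray between 0.002 and 0.012 m and angle between the x axis of each of rod_a_mid, rod_b_mid, rod_stray_mid, rod_c_mid, rod_d_mid, rod_e_mid and the x axis of tray, either way round below 0.12 rad and x of rod_b_mid in the frame of tray between -0.077 and 0.077 m and y of rod_b_mid in the frame of tray between 0.162 and 0.198 m and z of rod_b_mid in the frame of tray between 0.002 and 0.012 m and x of rod_stray_mid in the frame of tray between -0.077 and 0.077 m and y of rod_stray_mid in the frame of tray between 0.162 and 0.198 m and z of rod_stray_mid in the frame of tray between 0.002 and 0.012 m and x of rod_c_mid in the frame of tray between -0.077 and 0.077 m and y of rod_c_mid in the frame of tray between -0.198 and -0.162 m and z of rod_c_mid in the frame of tray between 0.002 and 0.012 m and x of rod_d_mid in the frame of tray between -0.077 and 0.077 m and y of rod_d_mid in the frame of tray between -0.198 and -0.162 m and z of rod_d_mid in the frame of tray between 0.002 and 0.012 m and x of rod_e_mid in the frame of tray between -0.077 and 0.077 m and y of rod_e_mid in the frame of tray between -0.198 and -0.162 m and z of rod_e_mid in the frame of tray between 0.002 and 0.012 m and x of rake_bar in the frame of stand_seat between -0.015 and 0.015 m and y of rake_bar in the frame of stand_seat between -0.008 and 0.008 m and z of rake_bar in the frame of stand_seat between -0.003 and 0.004 m and angle between the x axis of rake_bar and the x axis of stand_seat, either way round below 0.12 rad and angle between rake_handle's own z axis and vertical below 0.2 rad and linear speed of each of rod_a, rod_b, rod_stray, rod_c, rod_d, rod_e, rake below 0.02 m/s); the robot touches nothing.
It fails at once if the fingers touch a rod that was already in the tray (contact force between the fingers and rod_a above 0.5 N or contact force between the fingers and rod_b above 0.5 N or contact force between the fingers and rod_c above 0.5 N or contact force between the fingers and rod_d above 0.5 N or contact force between the fingers and rod_e above 0.5 N).
It fails at once if a crucible, the jar or the weighing boat is shifted by more than 20 mm (distance of any of crucible_a, crucible_b, jar, weigh_boat from where it was at the start of the episode above 0.02 m).
It also fails if it takes over 72 s, if anything falls off the work surface, if the arm or the gripper's body presses on something with over 40 N, if the wrist force passes 120 N, or if a joint passes its speed limit or range.

## Robot

A 7-joint arm with a two-finger parallel gripper is mounted at the origin on the work surface. World frame = base frame: x ahead of the robot, y to its left, z up, the work surface at z = 0. Lengths are in m, angles in rad, forces in N, time in s.
With the tool pointing down it reaches from about 0.425 to 0.875 m from the base axis. Payload 4.7 kg.
Tool frame: the origin (TCP) lies midway between the tips of the shut fingers; the grasp point (between the pads) lies 19 mm behind it; x points along the fingers, z is the direction in which the jaws open and shut, and the axes are right-handed (so a half turn about x gives the same grasp; the last joint's range is limited). The gripper opens to 87 mm and grips with 3 to 60 N. Pads are 19 mm wide; open, the fingers measure 117 mm over their backs; the gripper's body (75 mm by 190 mm) begins 51 mm behind the grasp point.
Start: joints at [-1.096, 0.321, -0.07, 1.45, 0.023, 1.371, -0.057], TCP at [0.289, 0.582, 0.223] pointing down, gripper open.
Joint ranges: [-2.86, 2.86], [-0.3, 2.09], [-1.38, 1.24], [0.06, 2.45], [-1.56, 4.7], [0.09, 2.05], [-2.69, 2.69]. Speed limits (rad/s): [2.57, 2.57, 3.14, 3.14, 3.14, 3.14, 3.14].

## Interface

Orientations are given as a rotation vector (axis times angle).
In Python, from bench import ctrl, vision, close_job gives the robot as it stands. The module is installed in compiled form; this text tells all that it offers.
- The arm moves only by the tool servo_tool, never from a script. Its argument "commands" is a list that holds one entry, the list of rows, each a list of 7 numbers: the turn, a rotation vector about the tool's x, y, z in degrees, then the shift along the tool's x, y, z in mm, then the finger opening in mm, from 0 to 87. In form: [[[wx, wy, wz, x, y, z, grip], ...]]. A call has 1 to 5 rows; each row is the pose to reach, as a shift and turn from the pose commanded when the call began, along the tool's axes at that moment; what a row does not reach only later rows make up. A row lasts 1/8 s, in which the tool goes at most 62.5 mm and 10.7 degrees, less where a joint would pass 70% of its speed; a pose out of reach is approached as far as the arm can. A call with a gripper value outside its range is refused whole. The fingers move at their own pace and stop on an object; "newtons" is the grip in N (left out, the last holds). Time passes only in rows, so rows that repeat a pose let the fingers close. It gives the time, the measured TCP pose, the force and the opening at its end, in the units of the state.
- ctrl.get_state(): the state, without advancing time (a new reading comes with each control period).
- vision.get_image(name): name is "scene" or "side" or "wrist"; returns the picture (480x640x3 uint8, red, green, blue); there is no depth.
- vision.camera_info(name): a dict with "fov_y" (degrees; the focal length in pixels is half the picture's height over the tangent of half this angle, whatever the lens; pixels are square), "cx", "cy" (the principal point, pixels), "pose" (4x4, takes a point from camera to world coordinates). Camera axes: x right, y down, z forward; pixel columns grow to the right and rows downward; lengths in m; the calibration is good to about 2 mm. A picture is of the moment at which its call begins: read the wrist's pose just before it. camera_info takes no time and is no camera call; for the wrist camera it gives the pose at the moment of the call.
- close_job(): hands the job in, once; it reports no verdict.
The state is a dict: "time": time; "joint_positions": joint angles; "qd": joint speeds; "joint_torque": joint torques, N m; "position": TCP position; "tool_rot": TCP orientation; "ft_force": force on the tool from outside, world axes, zero at the start; "torque": the same for the moment, N m; "grip_width": opening from 0.0 (shut) to 1.0 (fully open).
Only numpy, scipy, OpenCV 4.12 (cv2) and the standard library are available. Lean on these libraries where they do the work, as an engineer would, in place of code of your own. Each camera call takes 0.05 s, during which the arm holds its last target. There are 200 camera calls.

## Working session

There is one attempt and no reset: what is moved stays moved. The work goes in short steps, Python scripts to look and compute and a tool call to move; the robot and the scene stay as the last step left them, time stands still between calls to the robot, and variables do not carry over. Pictures are saved under pics/ and viewed, about 8 in all and at most 12, crops included, and the job is handed in when it is done.

Besides the shell and the picture viewer there is one more tool, called after "Call:" as name(argument=value, ...), one argument or row to a line, values as JSON. servo_tool: Moves the arm, as the interface text tells. Its arguments: {"type":"object","properties":{"commands":{"type":"array"},"newtons":{"type":"number"}},"required":["commands"]}

```bash
mkdir -p pics
python3 - <<'E'
from bench import ctrl, vision
import cv2,numpy as np
np.set_printoptions(precision=4,suppress=True)
s=ctrl.get_state();print(s['time'],s['position'],s['tool_rot'],s['ft_force'],s['grip_width'])
for n in ['scene','side','wrist']:
    i=vision.camera_info(n);print(n,i['fov_y'],i['cx'],i['cy']);print(np.array(i['pose']), {k:v for k,v in i.items() if k not in('pose','fov_y','cx','cy')})
    cv2.imwrite(f'pics/{n}0.png',cv2.cvtColor(vision.get_image(n),cv2.COLOR_RGB2BGR))
E
```

```text
0.0 [0.2888 0.5817 0.2215] [-0.8646  1.3942  0.8628] [-1.3667 -0.7079  0.285 ] 1.000843124142822
scene 52.755907147779574 316.3102572750721 231.26925351136057
[[-0.475   0.6291 -0.6153  1.3087]
 [ 0.8799  0.3285 -0.3433  0.4443]
 [-0.0138 -0.7045 -0.7096  0.9397]
 [ 0.      0.      0.      1.    ]] {}
side 43.44171748754638 323.61371188000766 240.35004845198003
[[ 0.8323 -0.331   0.4446 -0.0567]
 [-0.554  -0.4704  0.6869 -0.9622]
 [-0.0182 -0.818  -0.5749  0.9239]
 [ 0.      0.      0.      1.    ]] {}
wrist 65.48978891850206 316.60592410306685 241.27959407339534
[[ 0.4443  0.8695  0.2157  0.2309]
 [ 0.8959 -0.4309 -0.1085  0.6113]
 [-0.0014  0.2415 -0.9704  0.3832]
 [ 0.      0.      0.      1.    ]] {}
```

View pics/scene0.png

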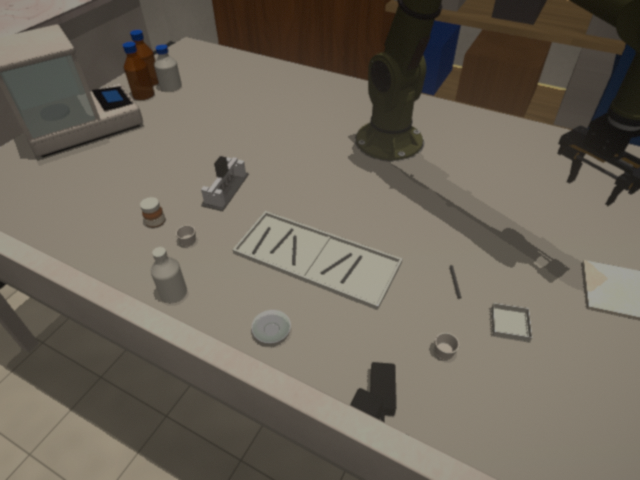

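View pics/side0.png

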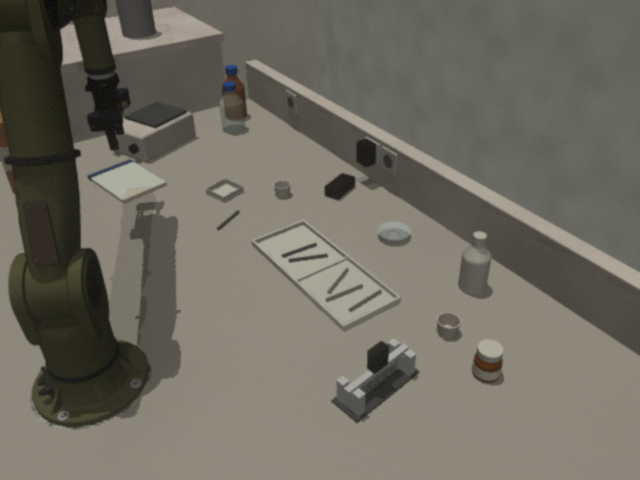

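Overview: in the scene view the tray spans (265,215)-(400,265)-(380,300)-(235,248), the stray rod is at about (455,282), and the rake and stand at (224,180). The side view has the tray at (255,240)-(398,297), the rod at (228,220) and the stand at (377,380). Next, enlarged crops.

```bash
cat > h.py <<'E'
import numpy as np,cv2
from bench import ctrl,vision
np.set_printoptions(precision=4,suppress=True)
def f(i): return 240/np.tan(np.radians(i['fov_y'])/2)
def p2w(i,u,v,z=0.):
    T=np.array(i['pose']);d=T[:3,:3]@np.array([(u-i['cx'])/f(i),(v-i['cy'])/f(i),1]);c=T[:3,3]
    return c+d*(z-c[2])/d[2]
def w2p(i,p):
    T=np.array(i['pose']);q=T[:3,:3].T@(np.array(p)-T[:3,3]);return f(i)*q[:2]/q[2]+[i['cx'],i['cy']]
def snap(n,name):
    i=vision.camera_info(n);im=cv2.cvtColor(vision.get_image(n),cv2.COLOR_RGB2BGR);cv2.imwrite(f'pics/{name}.png',im);return i,im
def crop(im,x0,y0,w,h,k): return cv2.resize(im[y0:y0+h,x0:x0+w],None,fx=k,fy=k,interpolation=cv2.INTER_CUBIC)
E
python3 - <<'E'
from h import *
sc=vision.camera_info('scene');sd=vision.camera_info('side')
print('stray',p2w(sc,455,282),p2w(sd,228,220))
print('tray',[p2w(sc,*p,.016) for p in[(265,215),(400,265),(380,300),(235,248)]])
a=cv2.imread('pics/scene0.png');b=cv2.imread('pics/side0.png')
m=np.zeros((600,800,3),np.uint8)
m[:400,:720]=crop(a,230,208,180,100,4)       # scene tray x4
m[400:600,:240]=crop(a,195,150,60,50,4)+0*0  # filler
m[400:600,240:440]=crop(a,435,255,50,50,4)
m[400:600,440:800]=0
cv2.imwrite('pics/m1.png',m)
m=np.zeros((600,800,3),np.uint8)
m[:440,:600]=crop(b,250,218,150,110,4)
m[440:600,:160]=crop(b,210,200,40,40,4)
m[260:600,440:800]=crop(b,330,335,90,85,4)
cv2.imwrite('pics/m2.png',m)
E
```

```text
stray [0.4906 0.3766 0.    ] [ 0.4925  0.3797 -0.    ]
tray [array([ 0.5177, -0.1598,  0.016 ]), array([0.5155, 0.2401, 0.016 ]), array([0.6388, 0.2384, 0.016 ]), array([ 0.6601, -0.1614,  0.016 ])]
```

View pics/m1.png

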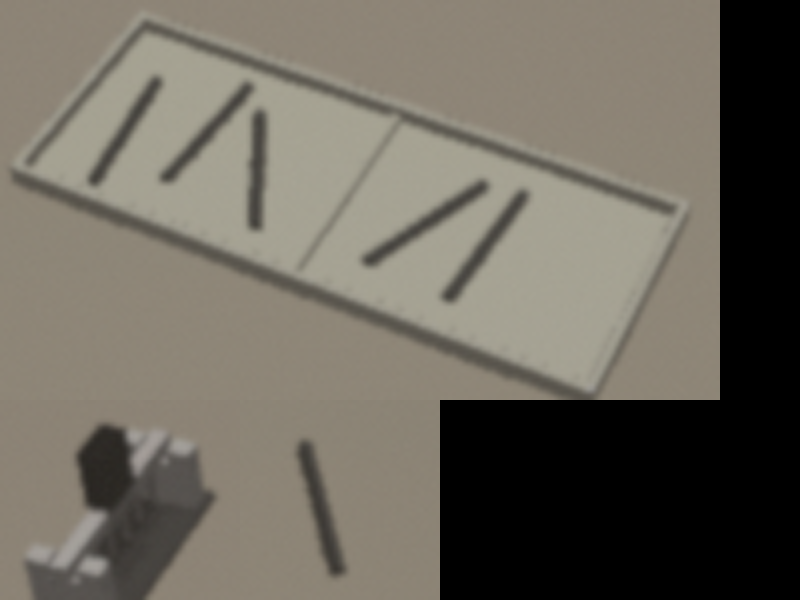

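View pics/m2.png

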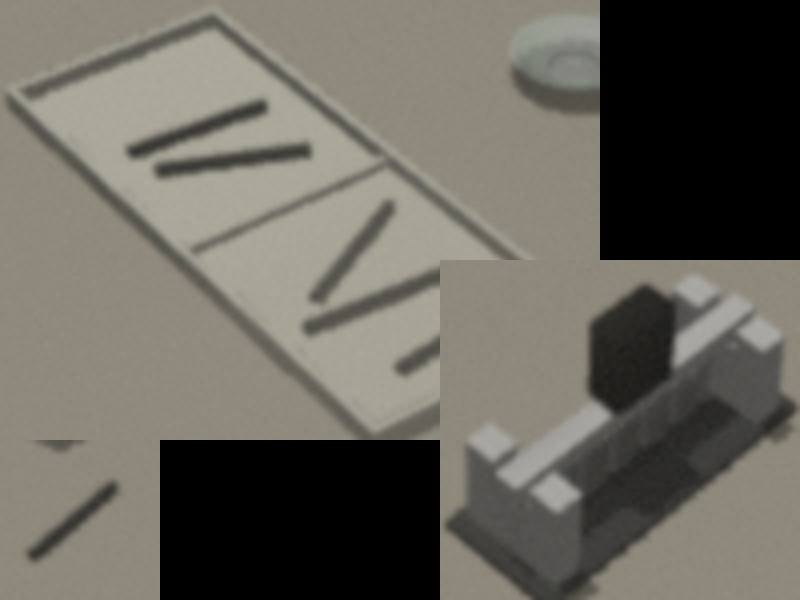

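Readings: the crops clearly show three rods (c, d, e) in the -y bay and two (a, b) in the +y bay, plus the four fork-prong tops of the stand. Converting to world coordinates.

Run:
```python
from h import *
from scipy.spatial.transform import Rotation as R
sc=vision.camera_info('scene');sd=vision.camera_info('side')
g=lambda i,x0,y0,U,V,z:p2w(i,(U+.5)/4-.5+x0,(V+.5)/4-.5+y0,z)
def seg(n,i,x0,y0,p,q,z):
    a=g(i,x0,y0,*p,z);b=g(i,x0,y0,*q,z);d=b-a
    print(n,'mid',((a+b)/2)[:2],'len',round(np.linalg.norm(d),4),'ang',round(np.degrees(np.arctan2(d[1],d[0])),1))
T=(sc,230,208);S=(sd,250,218)
for n,p in dict(A=(145,14),B=(688,204),C=(596,389),D=(13,168)).items(): print(n,g(*T,*p,.016))
for p in [(10,92),(217,10),(375,435)]: print('side',g(*S,*p,.016))
for n,p,q in [('e',(156,80),(94,183)),('d',(250,88),(165,180)),('c',(260,113),(255,227)),('a',(485,183),(368,263)),('b',(524,192),(448,299))]: seg(n,*T,p,q,.008)
for n,p,q in [('b',(264,106),(130,153)),('a',(308,151),(157,172)),('c',(392,203),(317,300))]: seg(n+' side',*S,p,q,.008)
seg('rib',*T,(400,120),(300,270),.010);seg('rib side',*S,(385,162),(192,250),.010)
seg('stray',sc,435,255,(65,42),(98,173),.004);seg('stray side',sd,210,200,(115,46),(32,117),.004)
P=[g(sd,330,335,u-440,v-260,.058) for u,v in [(697,291),(760,333),(492,443),(555,493)]]
print('prongs',P,'mid',np.mean(P,0));d=P[0]+P[1]-P[2]-P[3];print(np.linalg.norm(d)/2,np.degrees(np.arctan2(d[1],d[0])))
s=ctrl.get_state();M=R.from_rotvec(s['tool_rot']).as_matrix();print(M)
```

```text
A [ 0.5032 -0.1662  0.016 ]
B [0.4936 0.2359 0.016 ]
C [0.6533 0.2411 0.016 ]
D [ 0.6674 -0.163   0.016 ]
side [0.4908 0.2297 0.016 ]
side [0.6545 0.2345 0.016 ]
side [ 0.5001 -0.1733  0.016 ]
e mid [ 0.5986 -0.1213] len 0.1005 ang 8.7
d mid [ 0.5751 -0.071 ] len 0.099 ang -3.6
c mid [ 0.5877 -0.0259] len 0.1012 ang 28.4
a mid [0.5777 0.0935] len 0.1011 ang -20.6
b mid [0.5767 0.1347] len 0.1018 ang -2.5
b side mid [0.5756 0.1327] len 0.0985 ang 176.6
a side mid [0.5755 0.0903] len 0.0976 ang 158.1
c side mid [ 0.5882 -0.0279] len 0.1033 ang -150.8
rib mid [0.5791 0.0395] len 0.1441 ang 1.7
rib side mid [0.5794 0.0295] len 0.1468 ang -177.9
stray mid [0.4912 0.3757] len 0.1029 ang 28.1
stray side mid [0.4911 0.3744] len 0.1011 ang -151.1
prongs [array([ 0.5308, -0.3056,  0.058 ]), array([ 0.538 , -0.3457,  0.058 ]), array([ 0.3888, -0.3288,  0.058 ]), array([ 0.3953, -0.3697,  0.058 ])] mid [ 0.4632 -0.3374  0.058 ]
0.14431547572163825 9.398472211191242
[[-0.0006 -0.8957  0.4446]
 [-0.0014  0.4446  0.8957]
 [-1.     -0.0001 -0.0015]]
```

Call:
servo_tool(
  commands=[
    [[-10.7,0,0,20,-55,-19,60],[-21.4,0,0,48,-110,-38,60],[-32.1,0,0,72,-164,-58,60],[-42.8,0,0,96,-218,-77,60],[-53.5,0,0,120,-273,-96,60]],
  ],
  newtons=20,
)

```text
time: 0.78
position: [0.4879, 0.3774, 0.104]
tool_rot: [-1.545, 0.95, 1.545]
ft_force: [1.2, 0.7, -0.5]
grip_width: 0.694
```

Call:
servo_tool(
  commands=[
    [[0,0,0,0,0,0,50],[0,0,0,0,0,0,50]],
  ],
)

```text
time: 1.02
position: [0.4867, 0.3791, 0.1046]
tool_rot: [-1.539, 0.955, 1.541]
ft_force: [-0.8, 0.4, -0.2]
grip_width: 0.595
```

```bash
cat >> h.py <<'E'
from scipy.spatial.transform import Rotation as R
def st():
    s=ctrl.get_state();M=R.from_rotvec(s['tool_rot']).as_matrix()
    print('t',round(s['time'],2),'pos',np.array(s['position']),'F',np.array(s['ft_force']),'grip',round(s['grip_width']*87,1),'zang',round(np.degrees(np.arctan2(M[1,2],M[0,2])),2),'down',M[:,0]);return s,M
def mv(target,zang=None):
    s,M=st();d=M.T@(np.array(target)-np.array(s['position']))*1000
    t=0 if zang is None else -((zang-np.degrees(np.arctan2(M[1,2],M[0,2]))+90)%180-90)
    print('MOVE turnx',round(t,2),'xyz',d.round(1))
E
python3 - <<'E'
from h import *
st();i,im=snap('wrist','w1');np.save('w1.npy',np.array(i['pose']))
print(w2p(i,(.491,.375,.004)),'fov',i['fov_y'])
E
```

```text
t 1.02 pos [0.4867 0.3791 0.1046] F [-0.8497  0.3766 -0.2087] grip 51.7 zang 116.39 down [-0.001   0.0003 -1.    ]
[308.9434 243.6258] fov 65.48978891850206
```

View pics/w1.png

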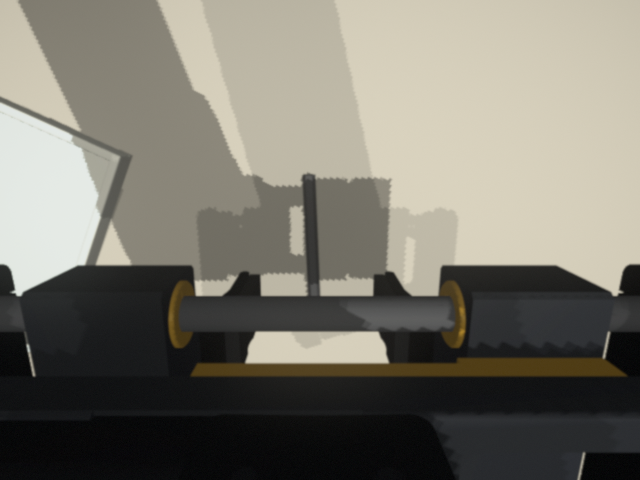

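The rod shows from (309,176) to (315,292), with the visible end at (309,174). The scene estimate projects onto it. The boat's corner is at (130,155), well clear.

Run:
```python
from h import *
i=vision.camera_info('wrist')
a=p2w(i,308.5,176,.006);b=p2w(i,315,292,.006);d=b-a;d/=np.linalg.norm(d)
print(a,b,'ang',np.degrees(np.arctan2(d[1],d[0])))
m=a+.049*d;print('mid',m, 'boat corner',p2w(i,130,155,.02),p2w(i,88,262,.02))
mv([m[0],m[1],.003],np.degrees(np.arctan2(d[1],d[0]))+90)
```

```text
[0.4471 0.3546 0.006 ] [0.5215 0.3966 0.006 ] ang 29.486922896345387
mid [0.4898 0.3787 0.006 ] boat corner [0.4855 0.2456 0.02  ] [0.5667 0.2441 0.02  ]
t 1.07 pos [0.4861 0.3803 0.1051] F [0.0702 0.8388 0.6441] grip 50.9 zang 116.52 down [-0.0004  0.0011 -1.    ]
MOVE turnx -2.97 xyz [102.1  -2.5  -3.2]
```

Call:
servo_tool(
  commands=[
    [[-3,0,0,50,-2.5,-3.2,45],[-3,0,0,90,-2.5,-3.2,40],[-3,0,0,102,-2.5,-3.2,40],[-3,0,0,102,-2.5,-3.2,40],[-3,0,0,102,-2.5,-3.2,0]],
  ],
  newtons=20,
)

```text
time: 1.7
position: [0.4914, 0.3787, 0.0048]
tool_rot: [-1.578, 0.916, 1.576]
ft_force: [0.9, -0.2, 1.6]
grip_width: 0.412
```

Call:
servo_tool(
  commands=[
    [[0,0,0,0,0,0,0],[0,0,0,0,0,0,0],[0,0,0,0,0,0,0]],
  ],
)

```text
time: 2.08
position: [0.4909, 0.3772, 0.0033]
tool_rot: [-1.577, 0.92, 1.577]
ft_force: [-0.7, -0.4, 2.3]
grip_width: 0.093
```

Call:
servo_tool(
  commands=[
    [[0,0,0,-60,0,0,0],[9,0,0,-62,7,-55,0],[18,0,0,-62,14,-110,0],[28,0,0,-60,20,-165,0],[28,0,0,-60,20,-204,0]],
  ],
)

```text
time: 2.7
position: [0.5744, 0.1863, 0.0629]
tool_rot: [-1.226, 1.2, 1.225]
ft_force: [0.2, -0.6, -0.9]
grip_width: 0.091
```

Call:
servo_tool(
  commands=[
    [[0,0,0,0,0,0,0],[0,0,0,0,0,0,0]],
  ],
)

```text
time: 2.95
position: [0.5732, 0.1907, 0.0628]
tool_rot: [-1.228, 1.196, 1.229]
ft_force: [-1.3, 0.6, 0.1]
grip_width: 0.089
```

Run:
```python
from h import *
mv([.574,.189,.009],91.4)
i,im=snap('wrist','w2');np.save('w2.npy',i['pose'])
j,b=snap('side','s2')
m=np.zeros((600,800,3),np.uint8);m[:384,:512]=cv2.resize(im,(512,384));m[:384,512:]=crop(b,300-60,205,96,128,3)[:384,:288]
cv2.imwrite('pics/m3.png',m[:384])
```

```text
t 2.95 pos [0.5732 0.1907 0.0628] F [-1.3095  0.5603  0.1082] grip 7.7 zang 91.5 down [-0.0006  0.0009 -1.    ]
MOVE turnx 0.1 xyz [53.8 -0.8 -1.7]
```

View pics/m3.png

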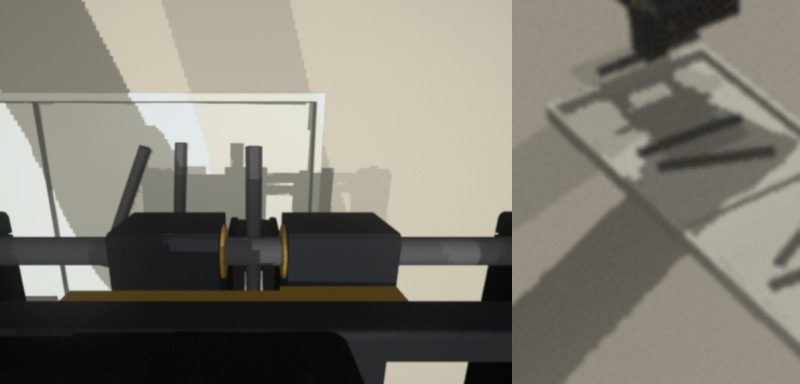

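The rod is held between b at (180,150) and the end wall at (315,100). Now the tray pose from this view, then lower and release.

Run:
```python
from h import *
i=vision.camera_info('wrist');i['pose']=np.load('w2.npy')
g=lambda u,v,z:p2w(i,u*1.25+.1,v*1.25+.1,z)
print('corner',g(325,95,.016),'rib top end',g(35,103,.010),g(60,280,.010),'b end',g(181,145,.008),'a end',g(145,149,.008),'wall',g(324,180,.016),'left top edge',g(150,95,.016))
```

```text
corner [0.4917 0.2365 0.016 ] rib top end [0.5018 0.0388 0.01  ] [0.6372 0.0385 0.01  ] b end [0.528  0.1378 0.008 ] a end [0.5315 0.1118 0.008 ] wall [0.5493 0.2407 0.016 ] left top edge [0.4948 0.1202 0.016 ]
```

Call:
servo_tool(
  commands=[
    [[0,0,0,40,-1,-2,0],[0,0,0,53,-1,-2,0],[0,0,0,54,-1,-2,0],[0,0,0,54,-1,-2,0],[0,0,0,54,-1,-2,24]],
  ],
)

```text
time: 3.68
position: [0.5754, 0.1881, 0.01]
tool_rot: [-1.229, 1.195, 1.227]
ft_force: [0.3, -0.2, 0.2]
grip_width: 0.145
```

Call:
servo_tool(
  commands=[
    [[0,0,0,0,0,0,24],[0,0,0,0,0,0,24],[0,0,0,-30,0,0,24],[0,0,0,-90,0,0,24],[0,0,0,-130,0,0,24]],
  ],
)

```text
time: 4.3
position: [0.5756, 0.1879, 0.1418]
tool_rot: [-1.229, 1.194, 1.226]
ft_force: [0.5, -0.1, -0.4]
grip_width: 0.278
```

Run:
```python
from h import *
mv([.463,-.337,.20],99.4)
i,im=snap('scene','sc3')
m=np.zeros((600,800,3),np.uint8);m[:400,:720]=crop(im,230,208,180,100,4)
cv2.imwrite('pics/m4.png',m[:400])
```

```text
t 4.3 pos [0.5756 0.1879 0.1418] F [ 0.5295 -0.1301 -0.4378] grip 24.2 zang 91.47 down [ 0.0027  0.0011 -1.    ]
MOVE turnx -7.93 xyz [ -59.   125.8 -521.8]
```

View pics/m4.png

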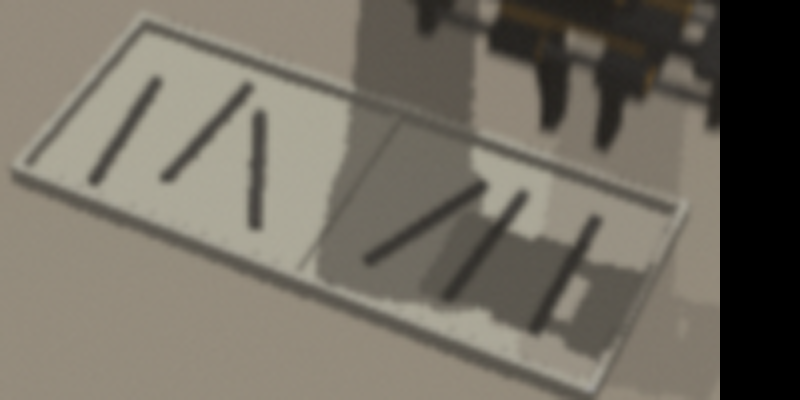

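The stray rod lies in the +y bay, (598,218) to (535,330), flat and clear of rod b. Moving over the rake.

Call:
servo_tool(
  commands=[
    [[0,0,0,-30,14,-56,60],[-2,0,0,-59,28,-114,60],[-4,0,0,-59,42,-172,60],[-6,0,0,-59,56,-230,60],[-8,0,0,-59,70,-288,60]],
  ],
)

```text
time: 4.97
position: [0.5115, -0.1041, 0.1982]
tool_rot: [-1.331, 1.125, 1.33]
ft_force: [0.2, -0.3, 0.4]
grip_width: 0.675
```

Call:
servo_tool(
  commands=[
    [[0,0,0,0,22,-55,60],[0,0,0,0,44,-112,60],[0,0,0,0,66,-168,60],[0,0,0,0,88,-222,60],[0,0,0,0,88,-222,60]],
  ],
)

```text
time: 5.6
position: [0.4586, -0.3413, 0.198]
tool_rot: [-1.325, 1.135, 1.322]
ft_force: [-0.3, -0.1, 0.1]
grip_width: 0.689
```

Call:
servo_tool(
  commands=[
    [[0,0,0,0,0,0,60],[0,0,0,0,0,0,60]],
  ],
)

```text
time: 5.85
position: [0.4628, -0.3335, 0.1977]
tool_rot: [-1.331, 1.124, 1.332]
ft_force: [-0.6, -0.6, -0.7]
grip_width: 0.69
```

Run:
```python
from h import *
mv([.463,-.337,.20],99.4)
i,im=snap('wrist','w4');np.save('w4.npy',i['pose'])
print([w2p(i,p) for p in [(.463,-.337,.11),(.463,-.337,.046)]])
```

```text
t 5.85 pos [ 0.4628 -0.3335  0.1977] F [-0.5923 -0.6274 -0.6882] grip 60.0 zang 99.65 down [ 0.0002  0.001  -1.    ]
MOVE turnx 0.25 xyz [-2.3  0.4 -3.4]
[array([311.3237, 244.6554]), array([312.2965, 225.9348])]
```

View pics/w4.png

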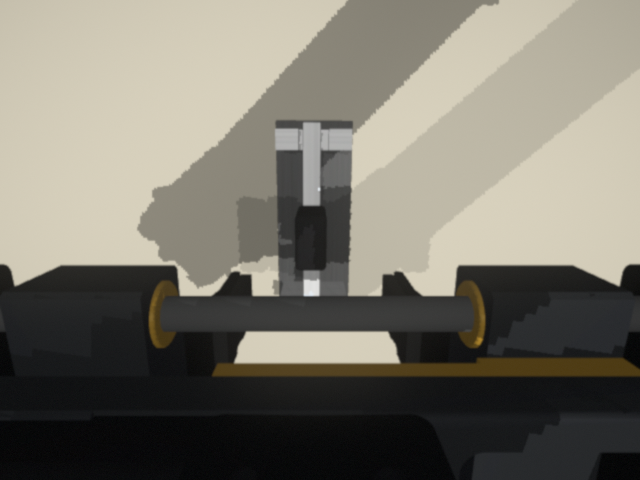

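The handle top is centred at about (311,241), the bar runs from (311.5,130) to (312,285), and the posts are symmetric about it. The yaw is close to the tool's.

Run:
```python
from h import *
i=vision.camera_info('wrist');i['pose']=np.load('w4.npy')
a=p2w(i,311.5,128,.06);b=p2w(i,312,285,.06);d=b-a
print(a,b,'ang',np.degrees(np.arctan2(d[1],d[0])));e=p2w(i,311,122,.06)
d/=np.linalg.norm(d);print('centre from bar end',e+.084*d)
h=p2w(i,311,241,.11);print('handle',h);print('prong L/R mid', (p2w(i,287,140,.058)+p2w(i,337,140,.058))/2)
mv([h[0],h[1],.066],np.degrees(np.arctan2(d[1],d[0]))+90)
```

```text
[ 0.3845 -0.3506  0.06  ] [ 0.5108 -0.3291  0.06  ] ang 9.667412426952207
centre from bar end [ 0.463  -0.3376  0.06  ]
handle [ 0.4605 -0.3376  0.11  ]
prong L/R mid [ 0.3932 -0.3488  0.058 ]
t 5.9 pos [ 0.4628 -0.3336  0.1978] F [-0.4082  0.7493 -0.3142] grip 60.2 zang 99.65 down [ 0.0003  0.0008 -1.    ]
MOVE turnx -0.01 xyz [131.8   3.1  -3.7]
```

Call:
servo_tool(
  commands=[
    [[0,0,0,30,1.5,-3.5,60],[0,0,0,80,1.5,-3.5,60],[0,0,0,120,1.5,-3.5,60],[0,0,0,132,1.5,-3.5,60],[0,0,0,132,1.5,-3.5,60]],
  ],
  newtons=50,
)

```text
time: 6.52
position: [0.4614, -0.3385, 0.066]
tool_rot: [-1.33, 1.126, 1.331]
ft_force: [0.1, 0.3, -0.5]
grip_width: 0.689
```

Call:
servo_tool(
  commands=[
    [[0,0,0,0,0,0,15],[0,0,0,0,0,0,10],[0,0,0,0,0,0,10],[0,0,0,0,0,0,10]],
  ],
)

```text
time: 7.02
position: [0.4612, -0.3392, 0.0663]
tool_rot: [-1.33, 1.126, 1.329]
ft_force: [0.1, 0.5, -0.1]
grip_width: 0.321
```

Run:
```python
from h import *
mv([.58,.048,.12],91.4)
```

```text
t 7.03 pos [ 0.4612 -0.3392  0.0663] F [ 0.1343  0.5014 -0.1452] grip 28.0 zang 99.48 down [ 0.0007 -0.0001 -1.    ]
MOVE turnx 8.08 xyz [ -53.7 -181.   362.4]
```

Call:
servo_tool(
  commands=[
    [[0,0,0,0,0,0,10],[0,0,0,0,0,0,10],[0,0,0,-20,0,0,10],[0,0,0,-60,0,0,10],[0,0,0,-60,0,0,10]],
  ],
)

```text
time: 7.65
position: [0.4627, -0.3405, 0.1286]
tool_rot: [-1.335, 1.125, 1.325]
ft_force: [0.2, 0.1, -2.2]
grip_width: 0.251
```

Run:
```python
from h import *
mv([.585,.02,.126],91.4)
```

```text
t 7.65 pos [ 0.4627 -0.3405  0.1286] F [ 0.158   0.128  -2.2232] grip 21.9 zang 99.47 down [ 0.005  -0.0027 -1.    ]
MOVE turnx 8.07 xyz [   2.2 -180.   335.5]
```

Call:
servo_tool(
  commands=[
    [[1,0,0,0,-20,38,10],[3,0,0,0,-45,84,10],[5,0,0,0,-70,130,10],[7,0,0,0,-95,176,10],[8,0,0,0,-118,220,10]],
  ],
)

```text
time: 8.28
position: [0.5406, -0.1006, 0.1243]
tool_rot: [-1.227, 1.198, 1.23]
ft_force: [1.5, 0.8, -2.4]
grip_width: 0.25
```

Call:
servo_tool(
  commands=[
    [[0,0,0,0,-26,36,10],[0,0,0,0,-40,72,10],[0,0,0,0,-45,106,10],[0,0,0,0,-45,123,10],[0,0,0,0,-45,123,10]],
  ],
)

```text
time: 8.9
position: [0.5821, 0.0222, 0.1249]
tool_rot: [-1.229, 1.197, 1.231]
ft_force: [0.3, 0.0, -1.3]
grip_width: 0.252
```

Call:
servo_tool(
  commands=[
    [[0,0,0,0,0,0,10],[0,0,0,0,0,0,10]],
  ],
)

```text
time: 9.15
position: [0.5829, 0.0194, 0.126]
tool_rot: [-1.227, 1.199, 1.226]
ft_force: [-0.1, 1.3, -1.4]
grip_width: 0.249
```

Run:
```python
from h import *
mv([.585,.0205,.086],91.4)
j,b=snap('side','s5');i,a=snap('scene','sc5')
m=np.zeros((600,800,3),np.uint8);m[:400,:720]=crop(a,230,208,180,100,4)
k=crop(b,250,150,200,190,3);m=np.zeros((570,800,3),np.uint8);m[:570,:600]=k
cv2.imwrite('pics/m5.png',m)
```

```text
t 9.15 pos [0.5829 0.0194 0.126 ] F [-0.1002  1.2559 -1.4268] grip 21.6 zang 91.32 down [ 0.0002 -0.0006 -1.    ]
MOVE turnx -0.08 xyz [40.  -2.1  1.1]
```

View pics/m5.png

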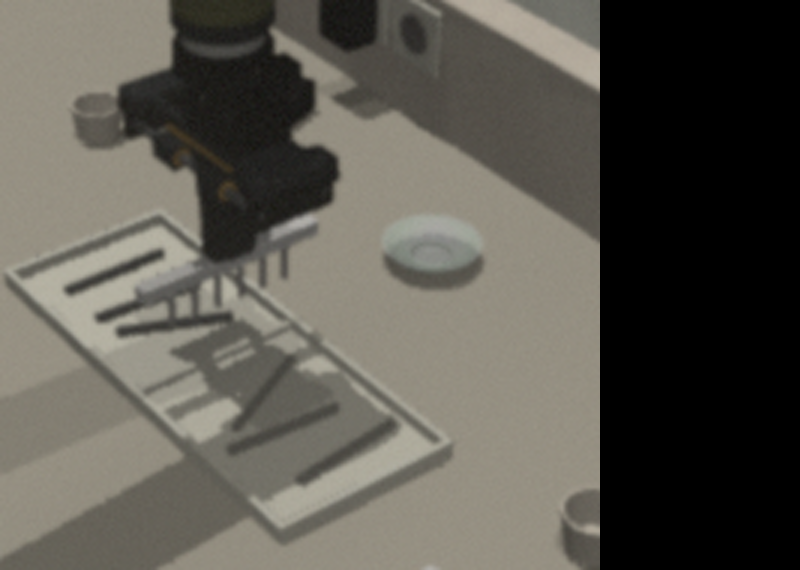

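The rake hangs upright. Its tine tips run from (172,328) to (285,278) in the crop, above the rib region. Checking the tips against the predicted height.

Run:
```python
from h import *
i=vision.camera_info('side')
g=lambda u,v,z:p2w(i,(u+.5)/3-.5+250,(v+.5)/3-.5+150,z)
for z in(.069,.072,.075):
    a=g(172,328,z);b=g(285,278,z);d=b-a;print(z,(a+b)/2,np.linalg.norm(d),np.degrees(np.arctan2(d[1],d[0])))
for z in (.01,.016): print('corners',g(6,274,z),g(160,212,z),g(452,441,z),g(283,533,z))
```

```text
0.069 [0.5858 0.0202 0.069 ] 0.11234954695157875 2.272996432765077
0.072 [0.5835 0.0167 0.072 ] 0.11195528811058454 2.2729964327650585
0.075 [0.5813 0.0133 0.075 ] 0.1115610292695902 2.2729964327650984
corners [0.4926 0.2367 0.01  ] [0.6567 0.2429 0.01  ] [ 0.6697 -0.162   0.01  ] [ 0.5031 -0.1714  0.01  ]
corners [0.489  0.2289 0.016 ] [0.652 0.235 0.016] [ 0.6649 -0.1673  0.016 ] [ 0.4995 -0.1766  0.016 ]
```

Call:
servo_tool(
  commands=[
    [[0,0,0,20,-2,-1,10],[0,0,0,40,-2,-1,10],[0,0,0,50,-2,-1,10],[0,0,0,50,-2,-1,10]],
  ],
)

```text
time: 9.75
position: [0.5841, 0.0203, 0.0745]
tool_rot: [-1.227, 1.199, 1.23]
ft_force: [0.7, -0.2, -1.4]
grip_width: 0.252
```

Call:
servo_tool(
  commands=[
    [[0,0,0,7,0,0,10],[0,0,0,14,0,0,10],[0,0,0,14,0,0,10],[0,0,0,14,0,0,10]],
  ],
)

```text
time: 10.25
position: [0.5852, 0.0205, 0.0621]
tool_rot: [-1.228, 1.197, 1.228]
ft_force: [-0.6, 0.3, -0.1]
grip_width: 0.248
```

Run:
```python
from h import *
# wall -y inner face at tray y=-.198; tine line at -.198+.034
c=np.array([.579,.035]);t=np.radians(1.4);ex=np.array([np.cos(t),np.sin(t)]);ey=np.array([-np.sin(t),np.cos(t)])
for y in (-.12,-.164): mv([*(c+.006*ex+y*ey),.060],91.4)
```

```text
t 10.25 pos [0.5852 0.0205 0.0621] F [-0.5618  0.2898 -0.0943] grip 21.6 zang 91.48 down [ 0.0004  0.0001 -1.    ]
MOVE turnx 0.08 xyz [   2.1   -0.  -105.4]
t 10.25 pos [0.5852 0.0205 0.0621] F [-0.5618  0.2898 -0.0943] grip 21.6 zang 91.48 down [ 0.0004  0.0001 -1.    ]
MOVE turnx 0.08 xyz [   2.1    0.  -149.4]
```

Call:
servo_tool(
  commands=[
    [[0,0,0,1.5,0,0,10],[0,0,0,1.5,0,0,10],[0,0,0,1.5,0,0,10]],
  ],
)

```text
time: 10.62
position: [0.5851, 0.0205, 0.0605]
tool_rot: [-1.228, 1.197, 1.228]
ft_force: [0.2, -0.2, -2.0]
grip_width: 0.248
```

Call:
servo_tool(
  commands=[
    [[0,0,0,0,0,0,10]],
  ],
)

```text
time: 10.75
position: [0.5851, 0.0205, 0.0605]
tool_rot: [-1.228, 1.197, 1.228]
ft_force: [0.1, -0.3, -1.2]
grip_width: 0.246
```

Call:
servo_tool(
  commands=[
    [[0,0,0,0,0,0,10]],
  ],
)

```text
time: 10.88
position: [0.585, 0.0205, 0.0604]
tool_rot: [-1.228, 1.197, 1.228]
ft_force: [-0.2, 0.7, -1.3]
grip_width: 0.251
```

Call:
servo_tool(
  commands=[
    [[0,0,0,0,0,-8,10],[0,0,0,0,0,-18,10],[0,0,0,0,0,-28,10],[0,0,0,0,0,-38,10],[0,0,0,0,0,-48,10]],
  ],
)

```text
time: 11.5
position: [0.5863, -0.0284, 0.0604]
tool_rot: [-1.228, 1.197, 1.228]
ft_force: [-0.2, -0.2, -2.1]
grip_width: 0.254
```

Call:
servo_tool(
  commands=[
    [[0,0,0,0,0,-10,10],[0,0,0,0,0,-20,10],[0,0,0,0,0,-30,10],[0,0,0,0,0,-40,10],[0,0,0,0,0,-50,10]],
  ],
)

```text
time: 12.12
position: [0.5876, -0.0781, 0.0604]
tool_rot: [-1.228, 1.197, 1.228]
ft_force: [-0.4, 0.1, -1.3]
grip_width: 0.252
```

Call:
servo_tool(
  commands=[
    [[0,0,0,0,0,-10,10],[0,0,0,0,0,-20,10],[0,0,0,0,0,-28,10],[0,0,0,0,0,-36,10],[0,0,0,0,0,-42,10]],
  ],
)

```text
time: 12.75
position: [0.5886, -0.1199, 0.0604]
tool_rot: [-1.228, 1.197, 1.228]
ft_force: [-0.6, 1.1, -1.7]
grip_width: 0.248
```

Call:
servo_tool(
  commands=[
    [[0,0,0,0,0,-3,10],[0,0,0,0,0,-5,10],[0,0,0,0,0,-7,10],[0,0,0,0,0,-7,10]],
  ],
)

```text
time: 13.25
position: [0.5888, -0.1266, 0.0604]
tool_rot: [-1.228, 1.197, 1.228]
ft_force: [0.6, -0.3, -2.0]
grip_width: 0.253
```

Call:
servo_tool(
  commands=[
    [[0,0,0,0,0,-1,10],[0,0,0,0,0,-2,10],[0,0,0,0,0,-2,10]],
  ],
)

```text
time: 13.62
position: [0.5889, -0.1286, 0.0604]
tool_rot: [-1.228, 1.197, 1.228]
ft_force: [0.8, 0.7, -1.6]
grip_width: 0.25
```

Call:
servo_tool(
  commands=[
    [[0,0,0,0,0,-1,10],[0,0,0,0,0,-2,10],[0,0,0,0,0,-2,10]],
  ],
)

```text
time: 14.0
position: [0.5889, -0.1307, 0.0604]
tool_rot: [-1.228, 1.197, 1.228]
ft_force: [0.7, 0.2, -1.7]
grip_width: 0.25
```

Run:
```python
from h import *
st()
j,b=snap('side','s6');i,a=snap('scene','sc6');st()
m=np.zeros((600,800,3),np.uint8);m[:300,:360]=crop(a,225,203,90,75,4);m[300:,:]=0;m[:600,360:800]=crop(b,310,255,110,150,4)[:600]
cv2.imwrite('pics/m6.png',m)
```

```text
t 14.0 pos [ 0.5889 -0.1307  0.0604] F [ 0.742   0.2356 -1.6848] grip 21.7 zang 91.46 down [ 0.0001 -0.0001 -1.    ]
t 14.1 pos [ 0.5889 -0.1306  0.0604] F [ 0.4599  0.0496 -1.9829] grip 21.9 zang 91.47 down [ 0.     -0.0002 -1.    ]
```

View pics/m6.png

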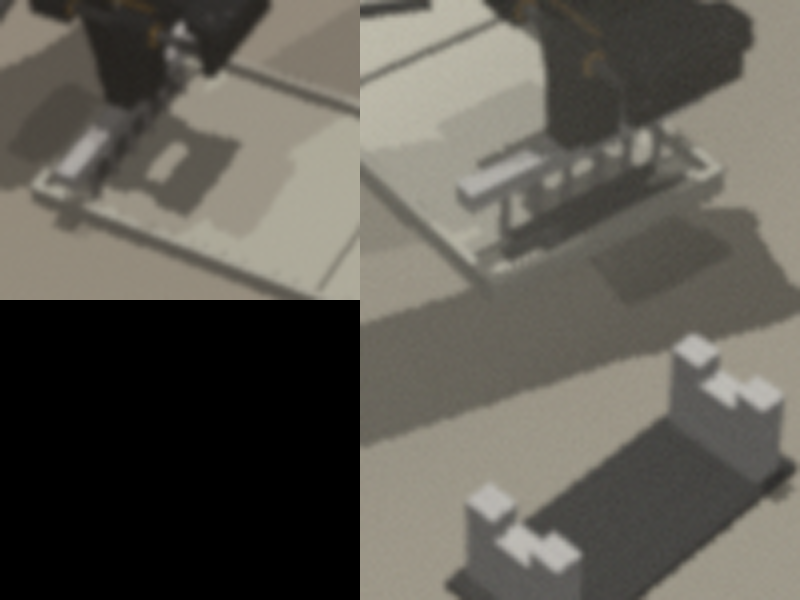

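All three rods sit as a dark band between the tines and the end wall, with nothing left behind. Nudging on until contact force appears.

Call:
servo_tool(
  commands=[
    [[0,0,0,0,0,-1,10],[0,0,0,0,0,-1,10]],
  ],
)

```text
time: 14.35
position: [0.5889, -0.1315, 0.0604]
tool_rot: [-1.228, 1.197, 1.228]
ft_force: [0.1, 0.7, -1.6]
grip_width: 0.249
```

Call:
servo_tool(
  commands=[
    [[0,0,0,0,0,-1,10],[0,0,0,0,0,-1,10]],
  ],
)

```text
time: 14.6
position: [0.589, -0.1326, 0.0604]
tool_rot: [-1.228, 1.197, 1.228]
ft_force: [1.1, 1.2, -1.7]
grip_width: 0.246
```

Call:
servo_tool(
  commands=[
    [[0,0,0,0,0,4,10],[0,0,0,0,0,10,10],[0,0,0,-10,0,12,10],[0,0,0,-40,0,20,10],[0,0,0,-45,0,60,10]],
  ],
)

```text
time: 15.22
position: [0.5892, -0.076, 0.1088]
tool_rot: [-1.228, 1.197, 1.219]
ft_force: [0.4, 0.5, -1.7]
grip_width: 0.248
```

Call:
servo_tool(
  commands=[
    [[0,0,0,0,0,40,10],[0,0,0,0,0,80,10],[0,0,0,0,3,118,10],[0,0,0,0,5,126,10],[0,0,0,0,5,126,10]],
  ],
)

```text
time: 15.85
position: [0.5793, 0.0533, 0.1059]
tool_rot: [-1.23, 1.196, 1.228]
ft_force: [-0.2, -0.7, -1.1]
grip_width: 0.248
```

Run:
```python
from h import *
mv([.580,.0525,.0604],91.4)
j,b=snap('side','s7');i,a=snap('scene','sc7')
m=np.zeros((600,800,3),np.uint8);m[:400,:720]=crop(a,230,208,180,100,4);m[400:]=0
k=crop(b,310,265,100,66,3);m[400:598,:300]=k
cv2.imwrite('pics/m7.png',m)
```

```text
t 15.85 pos [0.5793 0.0533 0.1059] F [-0.1877 -0.6693 -1.1216] grip 21.6 zang 91.54 down [ 0.0007 -0.0004 -1.    ]
MOVE turnx 0.14 xyz [45.5 -0.7 -0.8]
```

View pics/m7.png

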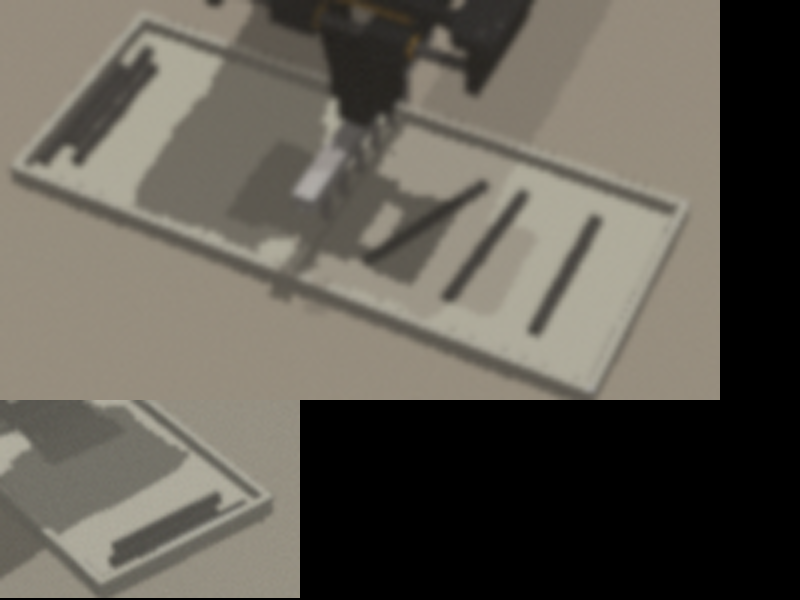

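The -y bay is done: three parallel rods against the wall at (95,110). Now the +y bay.

Call:
servo_tool(
  commands=[
    [[0,0,0,20,-1,-1,10],[0,0,0,38,-1,-1,10],[0,0,0,45.5,-1,-1,10],[0,0,0,45.5,-1,-1,10],[0,0,0,45.5,-1,-1,10]],
  ],
)

```text
time: 16.58
position: [0.5806, 0.0523, 0.0603]
tool_rot: [-1.228, 1.196, 1.227]
ft_force: [-1.0, 0.3, -2.2]
grip_width: 0.251
```

Call:
servo_tool(
  commands=[
    [[0,0,0,0,0,0,10]],
  ],
)

```text
time: 16.7
position: [0.5806, 0.0525, 0.0604]
tool_rot: [-1.229, 1.196, 1.228]
ft_force: [-0.1, 0.1, -1.9]
grip_width: 0.246
```

Call:
servo_tool(
  commands=[
    [[0,0,0,0,0,8,10],[0,0,0,0,0,18,10],[0,0,0,0,0,28,10],[0,0,0,0,0,38,10],[0,0,0,0,0,48,10]],
  ],
)

```text
time: 17.32
position: [0.5789, 0.1013, 0.0599]
tool_rot: [-1.228, 1.197, 1.228]
ft_force: [0.4, -0.1, -1.9]
grip_width: 0.252
```

Call:
servo_tool(
  commands=[
    [[0,0,0,0,0,10,10],[0,0,0,0,0,20,10],[0,0,0,0,0,30,10],[0,0,0,0,0,40,10],[0,0,0,0,0,50,10]],
  ],
)

```text
time: 17.95
position: [0.5776, 0.151, 0.0599]
tool_rot: [-1.228, 1.197, 1.228]
ft_force: [-0.4, -0.7, -0.8]
grip_width: 0.249
```

Call:
servo_tool(
  commands=[
    [[0,0,0,0,0,10,10],[0,0,0,0,0,20,10],[0,0,0,0,0,28,10],[0,0,0,0,0,36,10],[0,0,0,0,0,42,10]],
  ],
)

```text
time: 18.58
position: [0.5766, 0.1928, 0.0599]
tool_rot: [-1.228, 1.197, 1.228]
ft_force: [0.2, -1.2, -1.0]
grip_width: 0.251
```

Call:
servo_tool(
  commands=[
    [[0,0,0,0,0,2,10],[0,0,0,0,0,4,10],[0,0,0,0,0,6,10],[0,0,0,0,0,6,10]],
  ],
)

```text
time: 19.08
position: [0.5765, 0.1985, 0.0599]
tool_rot: [-1.228, 1.196, 1.228]
ft_force: [0.2, -0.1, -2.2]
grip_width: 0.247
```

Call:
servo_tool(
  commands=[
    [[0,0,0,0,0,1,10],[0,0,0,0,0,2,10],[0,0,0,0,0,2,10]],
  ],
)

```text
time: 19.45
position: [0.5764, 0.2005, 0.0599]
tool_rot: [-1.228, 1.197, 1.228]
ft_force: [0.8, 0.1, -1.3]
grip_width: 0.248
```

Call:
servo_tool(
  commands=[
    [[0,0,0,0,0,1,10],[0,0,0,0,0,1.5,10]],
  ],
)

```text
time: 19.7
position: [0.5763, 0.2019, 0.0599]
tool_rot: [-1.228, 1.197, 1.228]
ft_force: [-0.7, -1.4, -1.4]
grip_width: 0.254
```

Call:
servo_tool(
  commands=[
    [[0,0,0,0,0,1,10],[0,0,0,0,0,1,10]],
  ],
)

```text
time: 19.95
position: [0.5763, 0.203, 0.0599]
tool_rot: [-1.228, 1.197, 1.228]
ft_force: [0.5, -1.0, -1.6]
grip_width: 0.247
```

Call:
servo_tool(
  commands=[
    [[0,0,0,0,0,0,10]],
  ],
)

```text
time: 20.08
position: [0.5763, 0.203, 0.0599]
tool_rot: [-1.228, 1.197, 1.228]
ft_force: [-0.4, -0.3, -1.2]
grip_width: 0.249
```

Call:
servo_tool(
  commands=[
    [[0,0,0,0,0,-4,10],[0,0,0,0,0,-10,10],[0,0,0,-10,0,-12,10],[0,0,0,-45,0,-30,10],[0,0,0,-65,0,-80,10]],
  ],
)

```text
time: 20.7
position: [0.5792, 0.126, 0.1274]
tool_rot: [-1.232, 1.19, 1.231]
ft_force: [1.2, -1.6, -2.2]
grip_width: 0.252
```

Call:
servo_tool(
  commands=[
    [[0,0,0,0,0,-50,10],[0,0,0,0,0,-100,10],[0,0,0,0,0,-120,10],[0,0,0,0,0,-120,10]],
  ],
)

```text
time: 21.2
position: [0.5817, 0.0015, 0.1255]
tool_rot: [-1.226, 1.198, 1.225]
ft_force: [-0.0, 1.3, -2.1]
grip_width: 0.251
```

Run:
```python
from h import *
mv([.4612,-.3385,.1255],99.5)
i,a=snap('scene','sc8');g=cv2.cvtColor(a,cv2.COLOR_BGR2GRAY)
c=np.array([.579,.0355]);t=np.radians(1.4);ex=np.array([np.cos(t),np.sin(t)]);ey=np.array([-np.sin(t),np.cos(t)])
# rectified gray along tray y at several x, floor-rod level
for s in (1,-1):
  for x in (-.04,-.02,0,.02,.04):
    r=[]
    for y in np.arange(.13,.206,.004):
        u,v=w2p(i,[*(c+x*ex+s*y*ey),.010]);r.append(int(cv2.getRectSubPix(g,(1,1),(float(u),float(v)))[0,0]))
    print(s,x,r)
```

```text
t 21.2 pos [0.5817 0.0015 0.1255] F [-0.0201  1.3016 -2.0607] grip 21.8 zang 91.29 down [ 0.0009  0.0003 -1.    ]
MOVE turnx -8.21 xyz [  -0.2  128.1 -337.2]
1 -0.04 [170, 171, 170, 170, 170, 170, 170, 170, 170, 167, 125, 76, 69, 72, 68, 70, 93, 148, 129]
1 -0.02 [171, 171, 170, 170, 171, 171, 171, 170, 171, 167, 129, 76, 70, 71, 67, 71, 92, 146, 131]
1 0 [170, 170, 170, 170, 171, 170, 171, 171, 170, 166, 120, 74, 68, 70, 68, 72, 95, 150, 133]
1 0.02 [171, 171, 171, 170, 171, 171, 171, 172, 171, 166, 120, 73, 68, 70, 70, 71, 93, 150, 133]
1 0.04 [171, 171, 170, 170, 170, 170, 171, 171, 170, 166, 125, 73, 70, 72, 69, 71, 94, 151, 132]
-1 -0.04 [108, 107, 107, 107, 107, 107, 108, 108, 105, 87, 59, 57, 60, 67, 107, 139, 120, 95, 129]
-1 -0.02 [107, 107, 108, 107, 108, 107, 108, 107, 101, 81, 59, 55, 57, 58, 62, 64, 73, 91, 130]
-1 0 [108, 108, 107, 108, 108, 108, 108, 108, 105, 85, 58, 55, 55, 56, 61, 63, 72, 88, 126]
-1 0.02 [108, 108, 108, 108, 107, 108, 109, 108, 101, 80, 58, 57, 58, 58, 62, 63, 72, 88, 127]
-1 0.04 [108, 109, 108, 109, 109, 109, 108, 108, 103, 81, 58, 59, 60, 57, 59, 64, 73, 92, 134]
```

Both rows are tight and parallel: the inner edge sits at tray |y| ≈ 0.170 at every x sampled. Returning the rake.

Call:
servo_tool(
  commands=[
    [[0,0,0,0,15,-38,10],[-1,0,0,0,32,-84,10],[-3,0,0,0,50,-130,10],[-5,0,0,0,68,-176,10],[-8.2,0,0,0,84,-220,10]],
  ],
)

```text
time: 21.88
position: [0.504, -0.2176, 0.1251]
tool_rot: [-1.336, 1.12, 1.337]
ft_force: [0.6, 0.1, -1.0]
grip_width: 0.251
```

Call:
servo_tool(
  commands=[
    [[0,0,0,0,10,-40,10],[0,0,0,0,20,-75,10],[0,0,0,0,26,-105,10],[0,0,0,0,26,-120,10],[0,0,0,0,26,-120,10]],
  ],
)

```text
time: 22.5
position: [0.4988, -0.3408, 0.1246]
tool_rot: [-1.333, 1.123, 1.334]
ft_force: [1.3, -0.4, -1.7]
grip_width: 0.249
```

Call:
servo_tool(
  commands=[
    [[0,0,0,0,0,0,10],[0,0,0,0,0,0,10]],
  ],
)

```text
time: 22.75
position: [0.4984, -0.3401, 0.1248]
tool_rot: [-1.334, 1.122, 1.334]
ft_force: [-0.3, 0.4, -1.6]
grip_width: 0.249
```

Run:
```python
from h import *
mv([.4612,-.3388,.067],99.5)
```

```text
t 22.75 pos [ 0.4984 -0.3401  0.1248] F [-0.3093  0.4069 -1.5906] grip 21.7 zang 99.81 down [ 0.0003  0.0011 -1.    ]
MOVE turnx 0.31 xyz [57.8 36.4  7.6]
```

Correct horizontally, recheck, then lower.

Call:
servo_tool(
  commands=[
    [[0.3,0,0,0,20,4,10],[0.3,0,0,0,36.4,7.6,10],[0.3,0,0,0,36.4,7.6,10],[0.3,0,0,0,36.4,7.6,10],[0.3,0,0,15,36.4,7.6,10]],
  ],
)

```text
time: 23.38
position: [0.4623, -0.3409, 0.1105]
tool_rot: [-1.332, 1.126, 1.326]
ft_force: [0.5, -0.2, -2.0]
grip_width: 0.248
```

Call:
servo_tool(
  commands=[
    [[0,0,0,15,0,0,10],[0,0,0,15,0,0,10]],
  ],
)

```text
time: 23.62
position: [0.4593, -0.3395, 0.0924]
tool_rot: [-1.325, 1.128, 1.333]
ft_force: [0.3, -0.1, -1.5]
grip_width: 0.248
```

Run:
```python
from h import *
mv([.4612,-.3388,.067],99.5)
```

```text
t 23.62 pos [ 0.4593 -0.3395  0.0924] F [ 0.2926 -0.058  -1.53  ] grip 21.6 zang 99.38 down [-0.004   0.0019 -1.    ]
MOVE turnx -0.12 xyz [25.4 -2.1  0.3]
```

Call:
servo_tool(
  commands=[
    [[0,0,0,0,0,0,10],[0,0,0,0,0,0,10],[0,0,0,0,0,0,10]],
  ],
)

```text
time: 24.0
position: [0.4608, -0.3407, 0.0953]
tool_rot: [-1.329, 1.127, 1.328]
ft_force: [-0.2, 0.3, -1.2]
grip_width: 0.249
```

Run:
```python
from h import *
mv([.4612,-.3388,.067],99.5)
```

```text
t 24.0 pos [ 0.4608 -0.3407  0.0953] F [-0.1872  0.2819 -1.1797] grip 21.6 zang 99.38 down [ 0.0009 -0.0003 -1.    ]
MOVE turnx -0.12 xyz [28.3 -0.7  1.8]
```

Call:
servo_tool(
  commands=[
    [[0,0,0,6,-0.5,1.8,10],[0,0,0,12,-0.5,1.8,10],[0,0,0,18,-0.5,1.8,10],[0,0,0,24,-0.5,1.8,10],[0,0,0,26,-0.5,1.8,10]],
  ],
)

```text
time: 24.62
position: [0.4604, -0.3385, 0.0682]
tool_rot: [-1.328, 1.128, 1.329]
ft_force: [-0.3, 0.2, -2.0]
grip_width: 0.251
```

Call:
servo_tool(
  commands=[
    [[0,0,0,1,0,0,10],[0,0,0,1.5,0,0,10],[0,0,0,1.5,0,0,10],[0,0,0,1.5,0,0,10]],
  ],
)

```text
time: 25.12
position: [0.4609, -0.3387, 0.0675]
tool_rot: [-1.329, 1.127, 1.328]
ft_force: [0.4, 1.3, -1.0]
grip_width: 0.248
```

Run:
```python
from h import *
mv([.4612,-.3388,.066],99.5)
j,b=snap('side','s9');a=snap('scene','sc9')[1]
m=np.zeros((600,800,3),np.uint8);m[:440,:440]=crop(b,320,310,110,110,4)
m[:320,440:800]=crop(a,185,140,90,80,4)
cv2.imwrite('pics/m9.png',m)
```

```text
t 25.12 pos [ 0.4609 -0.3387  0.0675] F [ 0.4357  1.294  -1.0001] grip 21.6 zang 99.38 down [ 0.0004 -0.0001 -1.    ]
MOVE turnx -0.12 xyz [ 1.5 -0.3 -0.1]
```

Call:
servo_tool(
  commands=[
    [[0,0,0,0.7,0,0,10],[0,0,0,1.3,0,0,10],[0,0,0,1.3,0,0,10]],
  ],
)

```text
time: 25.6
position: [0.4608, -0.3386, 0.0661]
tool_rot: [-1.329, 1.127, 1.329]
ft_force: [0.2, -1.7, -2.3]
grip_width: 0.247
```

Call:
servo_tool(
  commands=[
    [[0,0,0,0,0,0,10]],
  ],
)

```text
time: 25.72
position: [0.4608, -0.3386, 0.0661]
tool_rot: [-1.329, 1.127, 1.329]
ft_force: [0.6, -0.4, -0.8]
grip_width: 0.25
```

Call:
servo_tool(
  commands=[
    [[0,0,0,0,0,0,26],[0,0,0,0,0,0,30],[0,0,0,0,0,0,45],[0,0,0,0,0,0,60],[0,0,0,0,0,0,60]],
  ],
)

```text
time: 26.35
position: [0.4608, -0.3387, 0.0661]
tool_rot: [-1.329, 1.127, 1.329]
ft_force: [0.5, 0.4, -0.8]
grip_width: 0.602
```

Call:
servo_tool(
  commands=[
    [[0,0,0,0,0,0,60],[0,0,0,-30,0,0,60],[0,0,0,-80,0,0,60],[0,0,0,-130,0,0,60],[0,0,0,-132,0,0,60]],
  ],
)

```text
time: 26.98
position: [0.4628, -0.3404, 0.2026]
tool_rot: [-1.335, 1.125, 1.321]
ft_force: [0.2, -0.3, -0.5]
grip_width: 0.691
```

Run:
```python
from h import *
st();j,b=snap('side','s9');a=snap('scene','sc9')[1];w=snap('wrist','w9')[1]
m=np.zeros((600,800,3),np.uint8);m[:340,:360]=crop(b,330,335,90,85,4)
m[:200,360:600]=crop(a,195,150,60,50,4);m[360:600,:320]=cv2.resize(w,(320,240))
m[300:600,330:800]=crop(a,230,208,180,100,3)[:,:470]
cv2.imwrite('pics/m10.png',m)
```

```text
t 26.98 pos [ 0.4628 -0.3404  0.2026] F [ 0.1606 -0.3114 -0.5013] grip 60.1 zang 99.37 down [ 0.0076 -0.0037 -1.    ]
```

View pics/m10.png

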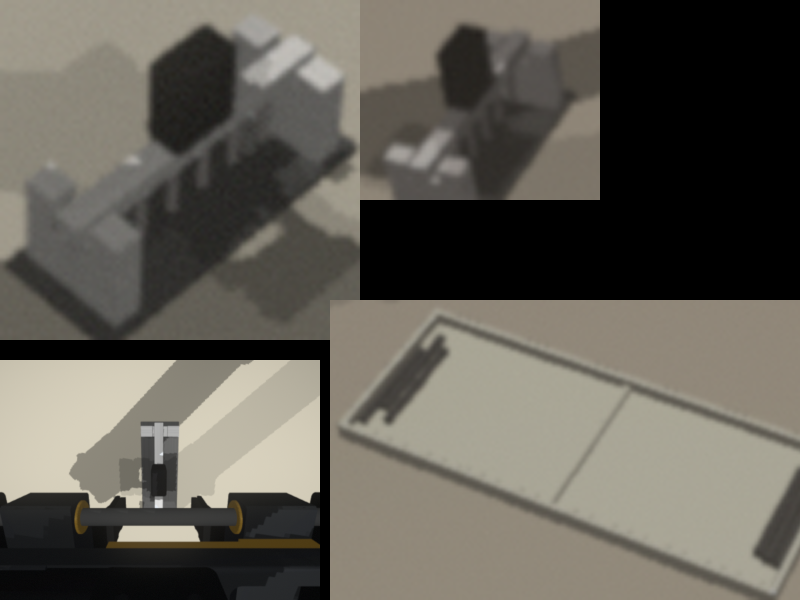

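The rake sits as at the start: its handle is at (150–235, 25–153) in the side crop, the same pixels as before, with the bar in both slots. Both bays are combed. Handing in.

Call:
servo_tool(
  commands=[
    [[0,0,0,0,0,0,60],[0,0,0,0,0,0,60]],
  ],
)

```text
time: 27.38
position: [0.4602, -0.3383, 0.1968]
tool_rot: [-1.327, 1.128, 1.331]
ft_force: [-0.5, -0.6, -0.7]
grip_width: 0.688
```

```bash
python3 -c "
from bench import close_job
print(close_job())"
```

```text
the job is handed in; nothing more can be done
None
```

The job is done and was handed in at about 27 s of the 72 s allowed; no verdict was reported. I laid the stray rod in the +y bay, combed the -y bay and then the +y bay with the rake, and put the rake back in its stand.

**Rods:** in each bay all three lie side by side against the outer wall. The row's inner edge is at tray |y| ≈ 0.170 m at every point sampled. That puts the innermost rod's centre at about 0.174 m, against a limit of 0.162 m. I never felt a clear contact force while pushing the rows home, so I judged them by the pictures and the tine position.

**Rake:** it stands upright with its bar in both slots, and its handle shows at the same pixels as before. The gripper is open and about 0.13 m above the grasp height, so the robot touches nothing.

**Left alone:** I did not measure the crucibles, jar and weighing boat again at the end. The arm never worked close to them.

**Disagreement:** the side camera placed the tray about 3–6 mm off in y from the scene and wrist cameras. I used a value in between.

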